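# Take the blue spray-out panel from under the rack lip

### The arm

A 6-joint arm with a two-finger parallel gripper is mounted at the origin on the work surface. World frame = base frame: x ahead of the robot, y to its left, z up, the work surface at z = 0. Lengths are in mm, angles in rad, forces in N, time in s.
With the tool pointing down it reaches from about 350 to 850 mm from the base axis. Payload 8.1 kg.
Tool frame: the origin (TCP) lies between the finger pads; the fingertips stand 8 mm ahead of it and the grasp point (between the pads) lies 11 mm behind it; z points along the fingers, y is the line along which they close (so a half turn about z gives the same grasp; the last joint's range is limited). The gripper opens to 85 mm and grips with 20 to 120 N. Pads are 22 mm wide; open, the fingers measure 114 mm over their backs; the gripper's body (76 mm by 85 mm) begins 54 mm behind the grasp point. The pads swing forward as they close: fully open they stand 13 mm farther back than shut.
Start: joints at [-1.332, 0.13, 1.488, -0, 1.523, -0.085], TCP at [190.923, -568.818, 239.292] pointing down, gripper open.
Joint ranges: [-2.96, 2.96], [-0.89, 2.26], [0.02, 2.5], [-1.34, 4.48], [0, 2.73], [-2.66, 2.66]. Speed limits (rad/s): [2.39, 2.39, 2.79, 3.14, 3.14, 3.14].

### API

Orientations are given as [roll, pitch, yaw] about the fixed x, y, z axes, in that order (R = Rz(yaw) Ry(pitch) Rx(roll)).
In Python, from plant import telemetry, optics, order gives the robot as it stands.
- The arm moves only by the tool step_arm, never from a script. Its argument "plan" is a list of rows, each a list of 3 entries, a list of its own where there are three numbers: the shift along the world's x, y, z in m, then the turn, a rotation vector about the world's x, y, z in degrees, then the opening, from 0 (shut) to 1 (fully open). In form: [[[x, y, z], [wx, wy, wz], hand], ...]. A call has exactly 8 rows; each row is the pose to reach, as a shift and turn from the pose commanded when the call began; what a row does not reach only later rows make up. A row lasts 1/8 s, in which the tool goes at most 62.5 mm and 10.7 degrees, less where a joint would pass 70% of its speed; a pose out of reach is approached as far as the arm can. A call with a gripper value outside its range is refused whole. The fingers move at their own pace and stop on an object; "force" is the grip in N (left out, the last holds). Time passes only in rows, so rows that repeat a pose let the fingers close, or fill a call up. It gives the time, the measured TCP pose, the force, the opening and the grip force at its end, in the units of the state.
- telemetry.sense(): the state, without advancing time (a new reading comes with each control period).
- optics.camera(name): name is "scene" or "top" or "wrist"; returns the picture (420x560x3 uint8, red, green, blue); there is no depth.
- optics.camera_model(name): a dict with "fov_y" (degrees; the focal length in pixels is half the picture's height over the tangent of half this angle, whatever the lens; pixels are square), "cx", "cy" (the principal point, pixels), "dist" ([k1, k2, p1, p2, k3] as OpenCV has them; the pictures are not rectified), "R" (3x3) and "t" (3): a world point X has camera coordinates R X + t. Camera axes: x right, y down, z forward; pixel columns grow to the right and rows downward; lengths in mm; the calibration is good to about 2 mm. A picture is of the moment at which its call begins: read the wrist's pose just before it. camera_model takes no time and is no camera call; for the wrist camera it gives the pose at the moment of the call.
- order.finish_job(): hands the job in; it is judged then, once.
The state is a dict: "clock": time; "q": joint angles; "qvel": joint speeds; "joint_efforts": joint torques, N m; "ee_pos": TCP position; "tool_rot": TCP orientation; "contact_force": force on the tool from outside, world axes, zero at the start; "ft_torque": the same for the moment, N m; "width": opening from 0.0 (shut) to 1.0 (fully open); "finger_force": force on a finger pad.
Only numpy, scipy, OpenCV 4.12 (cv2) and the standard library are available. Lean on these libraries where they do the work, as an engineer would, in place of code of your own. Each camera call takes 0.05 s, during which the arm holds its last target. There are 200 camera calls.

### The job

The blue sample panel has been sprayed and must go to dry: draw it forward by its black grip bar until it is out from under the lip of the rack, lift it clear and lay it flat inside the green drying tray. Set it down rather than dropping it, and leave the yellow panel where it is.

Things in the scene. Friction and masses are not known exactly. Their poses are not given: they have to be found in the camera images.
- blue_panel: Blue flat sheet panel, 120 x 76 x 5 mm, about 0.2 kg, lying in one of the rack's two bays. On its face stands a black grip bar 40 mm long (x), 14 mm thick (y), its top 41 mm above the panel's underside, its centre 25 mm from the panel's centre towards -x. Origin: centre of the underside (12 mm above the bench at first); x along the length, -x the free front end nearest the robot; z up.
- yellow_panel: Yellow panel in the rack's other bay, same shape, size, origin and axes as the blue one. Stays where it is.
- rack: Fixed rack: 12 mm high deck, 205 (x) x 200 mm (y), front edge at x = -130 mm; bays centred at y = +46 and -46 mm, 6 mm high rails beside them, 5 mm play. A dark lip on the rear wall covers x = 20 to 75 mm, at 22 to 27 mm height, so the rear 40 mm of a panel (centre near x = 0) is under it, with 5 mm air above. Origin: on the bench, at the panels' middle; panels slide out along -x.
- tray: Green open drying tray, fixed on the bench left or right of the rack: 180 (x) x 136 mm (y) outside, 16 mm high, walls and floor 5 mm thick, so 170 x 126 mm inside. Origin: centre of its underside; x along its long side, z up.
Not all that is in view belongs to the job. There is more than one size of the blue_panel; the one meant has the size given above.

How it is judged (in metres and radians):
On the way:
1. the blue panel has been drawn forward from under the lip, still low over the rack's deck (x of blue_panel in the frame of rack below -0.036 m and height (world z) of blue_panel below 0.035 m and angle between blue_panel's own z axis and vertical below 0.2 rad).
At the end, for the whole second after the job is handed in: The blue panel lies flat (within 0.08 rad) and at rest on the floor of the green tray, its underside centre within 50 mm (along) and 40 mm (across) of the tray's centre and less than 12 mm above the tray's underside, and the yellow panel is within 15 mm of where it started (x of blue_panel in the frame of tray between -0.05 and 0.05 m and y of blue_panel in the frame of tray between -0.04 and 0.04 m and z of blue_panel in the frame of tray below 0.012 m and angle between blue_panel's own z axis and vertical below 0.08 rad and linear speed of blue_panel below 0.02 m/s and distance of yellow_panel from where it was at the start of the episode below 0.015 m); the robot touches nothing.
It fails at once if the yellow panel is moved by more than 15 mm (distance of yellow_panel from where it was at the start of the episode above 0.015 m).
It fails at once if the blue panel is dropped into the tray (faster than 0.7 m/s just above its floor) (linear speed of blue_panel above 0.7 m/s and horizontal distance between blue_panel and tray below 0.08 m and height (world z) of blue_panel below 0.05 m).
It also fails if it takes over 42 s, if anything falls off the work surface, if the arm or the gripper's body presses on something with over 40 N, if the wrist force passes 120 N, or if a joint passes its speed limit or range.

## Working session

There is one attempt and no reset: what is moved stays moved. The work goes in short steps, Python scripts to look and compute and a tool call to move; the robot and the scene stay as the last step left them, time stands still between calls to the robot, and variables do not carry over. Pictures are saved under pics/ and viewed, at most 10 in all, crops included, and the job is handed in when it is done.

Besides the shell and the picture viewer there is one more tool, called after ">>>" in YAML: its name, and indented under it one key for each argument. step_arm: Moves the arm, as the interface text tells. Its arguments: {"type":"object","properties":{"plan":{"type":"array"},"force":{"type":"number"}},"required":["plan"]}

```bash
mkdir -p pics; python3 - <<'E'
from plant import telemetry, optics
import cv2,numpy as np
s=telemetry.sense();print(s['clock'],s['ee_pos'],s['tool_rot'],s['width'])
a=optics.camera("scene");b=optics.camera("top")
np.savez('c0.npz',scene=a,top=b)
for n,i in(('scene',a),('top',b)):
    cv2.imwrite(f'pics/{n}0.png',i[:,:,::-1]);m=optics.camera_model(n);print(n,m)
E
```

```text
0.0 [ 190.79441754 -568.30280357  238.25248945] [-3.13976785e+00 -1.53145247e-04  3.23821733e-01] 0.9987801047487254
scene {'fov_y': 52.745068237133886, 'cx': 279.41824783131557, 'cy': 204.04176109702811, 'dist': array([-0.06760426,  0.        ,  0.        ,  0.        ,  0.        ]), 'R': array([[ 0.83601916,  0.54868534,  0.0040436 ],
       [ 0.43345885, -0.65589686, -0.61799089],
       [-0.33643036,  0.51840496, -0.78617486]]), 't': array([-534.57867523, -235.01870661, 1141.80670965])}
top {'fov_y': 42.19327351288517, 'cx': 281.25235926991314, 'cy': 213.53760610220812, 'dist': array([-0.21396689,  0.        ,  0.        ,  0.        ,  0.        ]), 'R': array([[-4.66105951e-03, -9.99669951e-01,  2.52638794e-02],
       [-9.82086929e-01, -1.82925015e-04, -1.88428317e-01],
       [ 1.88370747e-01, -2.56896013e-02, -9.81761940e-01]]), 't': array([-17.25911075, 622.77694058, 829.97568031])}
```

View pics/scene0.png

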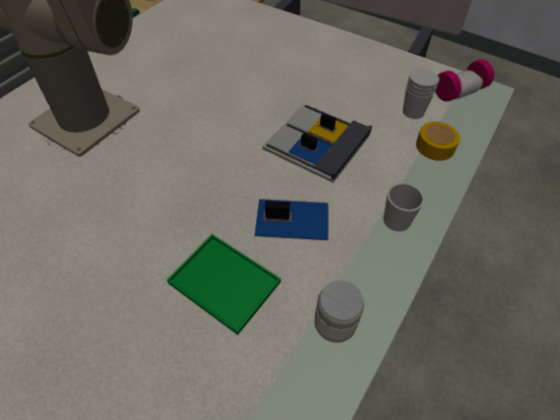

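View pics/top0.png

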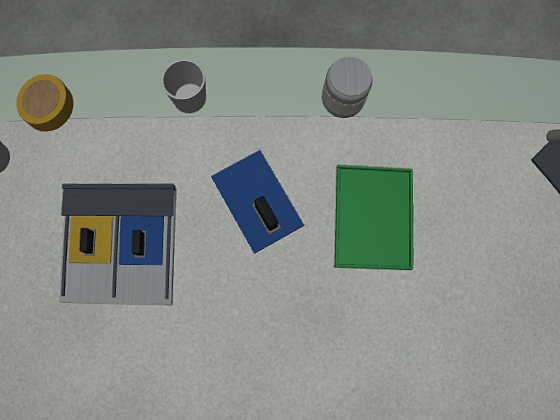

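Scene view: the rack is at (318,140) with the blue panel at (310,150), a larger blue decoy at (292,218), and the tray at (224,282). 
Candidates in the top view:
- Blue panel in the rack bay, at (140,240).
- Larger loose blue panel on the bench, at (257,200).
- Yellow panel, at (90,240).

I choose (140,240): it is under the lip and has the described layout. Next I measure and take one close crop.

```bash
cat > h.py <<'E'
import cv2,numpy as np
from plant import optics
def K(m):
    f=210/np.tan(np.radians(m['fov_y']/2));return np.array([[f,0,m['cx']],[0,f,m['cy']],[0,0,1.]])
def rays(m,p):
    u=cv2.undistortPoints(np.array(p,float).reshape(-1,1,2),K(m),np.array(m['dist'])).reshape(-1,2)
    d=np.c_[u,np.ones(len(u))]@m['R'];return -m['R'].T@m['t'],d/np.linalg.norm(d,axis=1)[:,None]
def plane(m,p,z):
    c,d=rays(m,p);return c+d*((z-c[2])/d[:,2])[:,None]
def tri(m1,p1,m2,p2):
    a,u=rays(m1,[p1]);b,v=rays(m2,[p2]);u,v=u[0],v[0]
    s,t=np.linalg.lstsq(np.c_[u,-v],b-a,rcond=None)[0];P,Q=a+s*u,b+t*v
    return (P+Q)/2,np.linalg.norm(P-Q)
def mask(im,lo,hi):
    return cv2.inRange(cv2.cvtColor(im,cv2.COLOR_RGB2HSV),lo,hi)
BLUE=((100,130,50),(125,255,255));GREEN=((50,130,40),(80,255,255));YEL=((15,130,80),(32,255,255))
def blobs(m,amin=60):
    c,_=cv2.findContours(m,cv2.RETR_EXTERNAL,cv2.CHAIN_APPROX_NONE)
    return sorted([x for x in c if cv2.contourArea(x)>amin],key=cv2.contourArea)[::-1]
E
python3 - <<'E'
from h import *
z=np.load('c0.npz');np.set_printoptions(precision=1,suppress=True)
for n in('top','scene'):
    m=optics.camera_model(n);im=z[n]
    for nm,c,h in(('blue',BLUE,17),('green',GREEN,16),('yel',YEL,17)):
        for k in blobs(mask(im,*c))[:3]:
            r=cv2.minAreaRect(k);b=cv2.boxPoints(r);print(n,nm,r[0],r[1],r[2],'\n',plane(m,b,h)[:,:2].tolist())
a=cv2.resize(z['top'][175:310,50:185],None,fx=4,fy=4,interpolation=cv2.INTER_CUBIC)
b=cv2.resize(z['scene'][100:180,260:380],None,fx=5,fy=5,interpolation=cv2.INTER_CUBIC)
cv2.imwrite('pics/topc.png',a[:,:,::-1]);cv2.imwrite('pics/scenec.png',b[:,:,::-1])
E
```

```text
top blue (257.1547546386719, 200.54296875) (88.00254821777344, 56.73799133300781) 60.524105072021484 
 [[696.9589491217076, 102.42822579531757], [747.6970509187013, 16.701890354414036], [611.1294930424058, -57.72578955051236], [563.2683541217505, 26.44222802789132]]
top blue (140.5, 240.0) (42.99999237060547, 47.99999237060547) -0.0 
 [[543.1104532488374, 257.706533951639], [626.4809865146849, 261.500679691201], [626.5268440485072, 185.454096584594], [543.7613617948359, 182.79477460358487]]
top green (374.2083740234375, 217.03970336914062) (77.74642181396484, 102.4141616821289) 1.3322198390960693 
 [[538.2811465134614, -109.03703839423538], [718.0207774977389, -117.36727949492767], [716.0207947201204, -257.3293872415875], [533.8528382714734, -243.83704981319204]]
top yel (41.0, 98.5) (49.0, 48.0) 90.0 
 [[904.9741462920384, 489.06674075673504], [899.0155391172384, 387.3327969375143], [799.7533296746838, 375.8783878144333], [803.18765283929, 473.75763740675984]]
top yel (90.3478775024414, 238.5424041748047) (41.29840850830078, 47.1910514831543) 2.8624050617218018 
 [[547.0177492749997
[... 748 characters left out ...]
12524414062, 69.57376861572266) 36.38435363769531 
 [[536.7088621086496, -247.59628037144367], [519.0712630918096, -98.63279489122476], [721.4094116254532, -120.32642329742094], [721.3624997862373, -255.51889615551963]]
scene yel (439.5, 135.0) (26.0, 39.0) 90.0 
 [[776.3697334042233, 470.2234881882955], [864.1998413882334, 530.4338580565585], [895.9298217685164, 432.79838714296204], [812.8399097075217, 376.5761528320297]]
scene yel (327.9793701171875, 128.04640197753906) (33.100284576416016, 21.423805236816406) 23.96249008178711 
 [[548.8555823446034, 274.1149751989266], [528.4942592941794, 354.0294339289677], [621.4226882406455, 351.09185129975765], [637.2531051535826, 273.48833653263364]]
```

View pics/topc.png

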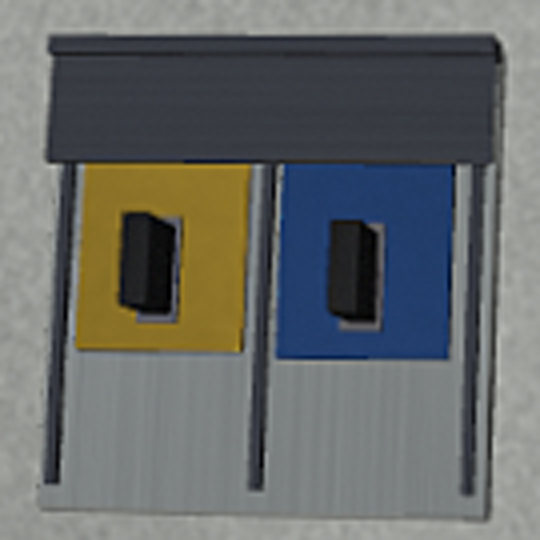

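View pics/scenec.png

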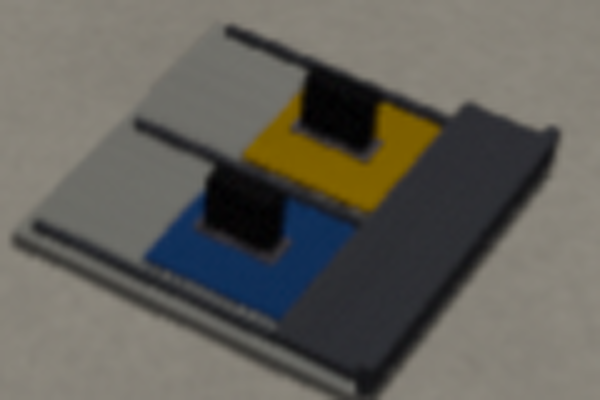

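The crops show the blue panel in the right bay. Its bar top spans about (329–362, 219–320) in the top crop, and its front edge is at row 358. About 76 mm of width and 80 mm of exposed length are visible, which matches the described size. The loose one is about 150 x 98 mm, so it is the decoy.

```bash
python3 - <<'E'
from h import *
from plant import telemetry
from scipy.spatial.transform import Rotation as Ro
np.set_printoptions(precision=1,suppress=True)
T=optics.camera_model('top');S=optics.camera_model('scene')
t=lambda *p:np.array(p)/4+np.array([50,175])-.375
s=lambda *p:np.array(p)/5+np.array([260,100])-.4
print('deck front',plane(T,[t(40,508),t(490,520)],12))
print('rails',plane(T,[t(71,165),t(52,484),t(270,165),t(256,490),t(477,165),t(467,494)],18))
print('lip',plane(T,[t(48,161),t(494,163)],27))
print('blue front',plane(T,[t(277,358),t(450,360),t(279,165),t(455,165)],17))
for a,b,n in((t(329,316),s(208,162),'barTop FL'),(t(362,219),s(284,192),'RR?'),(t(331,221),s(290,188),'RL'),
  (t(277,358),s(200,195),'x'),(t(450,360),s(146,258),'panel FR')):print(n,*tri(T,a,S,b))
print('bar top on 53',plane(T,[t(329,316),t(360,320),t(331,221),t(362,219)],53))
W=optics.camera_model('wrist');q=telemetry.sense();R=Ro.from_euler('xyz',q['tool_rot']).as_matrix()
print('cam in tool',R.T@(-W['R'].T@W['t']-q['ee_pos']),'\n',np.round(W['R']@R,3),W['fov_y'])
E
```

```text
deck front [[476.7 364.1  12. ]
 [475.5 164.8  12. ]]
rails [[626.4 355.7  18. ]
 [487.  356.6  18. ]
 [626.5 264.6  18. ]
 [486.5 264.9  18. ]
 [626.6 173.3  18. ]
 [486.1 173.7  18. ]]
lip [[626.5 363.1  27. ]
 [625.7 164.3  27. ]]
blue front [[542.9 257.9  17. ]
 [542.7 182.6  17. ]
 [626.7 260.8  17. ]
 [626.7 183.1  17. ]]
barTop FL [555.9 225.4  54.7] 2.24108110507691
RR? [598.6 214.6  63.4] 7.825963615447254
RL [597.3 227.9  55.7] 3.4393900721727295
x [539.8 257.6   1.6] 12.43556285500298
panel FR [544.1 184.   15.8] 3.574186719317314
bar top on 53 [[557.  226.6  53. ]
 [555.4 213.5  53. ]
 [596.4 227.4  53. ]
 [597.3 214.3  53. ]]
cam in tool [  77.1    0.1 -133.8] 
 [[ 0.   1.   0. ]
 [-1.   0.  -0.3]
 [-0.3  0.   1. ]] 65.19241879234562
```

>>> step_arm:
  plan:
    - [[0.024,0.049,0],[0,0,-2],1]
    - [[0.048,0.098,0],[0,0,-4],1]
    - [[0.072,0.147,0],[0,0,-6],1]
    - [[0.096,0.196,0],[0,0,-8],1]
    - [[0.12,0.245,0],[0,0,-10],1]
    - [[0.144,0.294,0],[0,0,-12],1]
    - [[0.168,0.343,0],[0,0,-14],1]
    - [[0.192,0.392,0],[0,0,-16],1]

```text
clock: 1.1
ee_pos: [383.2, -175.1, 239.1]
tool_rot: [3.142, -0.0, 0.043]
contact_force: [1.0, 0.5, -0.0]
width: 0.995
finger_force: 0.0
```

>>> step_arm:
  plan:
    - [[0.024,0.049,-0.008],[0,0,-1],1]
    - [[0.048,0.098,-0.016],[0,0,-2],1]
    - [[0.072,0.147,-0.024],[0,0,-2.55],1]
    - [[0.096,0.196,-0.032],[0,0,-2.55],1]
    - [[0.12,0.245,-0.04],[0,0,-2.55],1]
    - [[0.144,0.294,-0.048],[0,0,-2.55],1]
    - [[0.168,0.343,-0.056],[0,0,-2.55],1]
    - [[0.193,0.396,-0.065],[0,0,-2.55],1]

```text
clock: 2.1
ee_pos: [576.4, 220.7, 173.6]
tool_rot: [3.141, 0.0, -0.0]
contact_force: [1.1, -0.5, 0.2]
width: 0.999
finger_force: 0.0
```

```bash
python3 - <<'E'
from h import *
from plant import telemetry
np.set_printoptions(precision=2,suppress=True)
s=telemetry.sense();print(s['clock'],s['ee_pos'],s['tool_rot'],s['contact_force'])
W=optics.camera_model('wrist');im=optics.camera('wrist');np.savez('w1.npz',im=im)
import pickle;pickle.dump(W,open('w1.pkl','wb'))
cv2.imwrite('pics/w1.png',im[:,:,::-1])
z=np.load('c0.npz')
for n in('top','scene'):
    k=blobs(mask(z[n],*GREEN))[0].reshape(-1,2)
    P=plane(optics.camera_model(n),k,16)[:,:2].astype(np.float32);print(n,cv2.minAreaRect(P),P.min(0),P.max(0))
E
```

```text
2.1 [576.37 220.74 173.63] [ 3.14  0.   -0.  ] [ 1.06 -0.48  0.17]
top ((626.165771484375, -180.68841552734375), (135.6082000732422, 178.8579559326172), 87.137451171875) [ 534.11 -252.58] [ 717.95 -110.52]
scene ((629.2880859375, -183.46978759765625), (135.75369262695312, 181.3151092529297), 87.2973861694336) [ 535.85 -255.03] [ 721.4  -112.23]
```

View pics/w1.png

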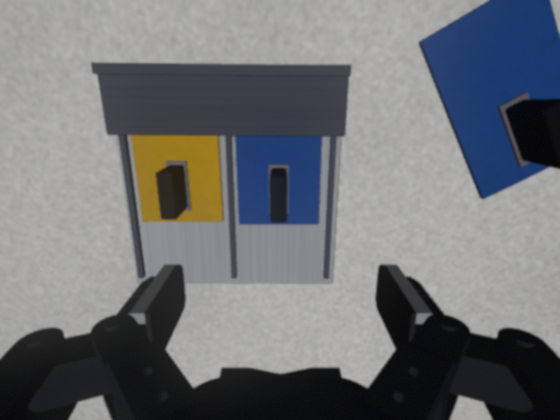

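Wrist view: the blue bar is at (279,195), midway between the fingers (columns 185 and 378). The panel's front edge is at row 224 and the yellow bar at (172,192). Now I triangulate the bar against the top view.

```bash
python3 - <<'E'
from h import *
import pickle
np.set_printoptions(precision=1,suppress=True)
W=pickle.load(open('w1.pkl','rb'));im=np.load('w1.npz')['im']
T=optics.camera_model('top')
g=cv2.cvtColor(im,cv2.COLOR_RGB2GRAY)
print(g[165:228:3,279]);print(g[212,262:296])
k=blobs(mask(im,*BLUE)[:, :400])[0];r=cv2.boundingRect(k);print(r,plane(W,[(r[0],r[1]+r[3]),(r[0]+r[2],r[1]+r[3])],17))
sub=(g[160:228,262:296]<26).astype(np.uint8);c=max(blobs(sub,20),key=cv2.contourArea).reshape(-1,2)+[262,160]
print(c.min(0),c.max(0))
t=lambda *p:np.array(p)/4+np.array([50,175])-.375
y=c.max(0)[1]+.5
b=c[c[:,1]>y-4];L=(b[:,0].min()-.5,y);R=(b[:,0].max()+.5,y)
print(L,R,tri(T,t(329,316),W,L),tri(T,t(360,320),W,R))
print(plane(W,[L,R],53))
E
```

```text
[ 88  53  21  22  29  32  33  32  33  32  32  32  33  31  33  34  34  34
  34  54 128]
[64 63 63 63 63 65 67 63 52 39 35 35 34 35 33 34 34 32 34 32 33 34 34 38
 52 68 75 69 64 63 63 63 63 64]
(236, 136, 85, 87) [[545.3 262.3  17. ]
 [545.3 182.3  17. ]]
[272 170] [284 176]
(np.float64(271.5), np.float64(176.5)) (np.float64(284.5), np.float64(176.5)) (array([572.7, 238.9, -32.4]), np.float64(21.855594757309298)) (array([571.8, 225. , -33.8]), np.float64(22.39609591699602))
[[597.8 227.6  53. ]
 [597.8 217.4  53. ]]
```

```bash
python3 - <<'E'
from h import *
import pickle
np.set_printoptions(precision=1,suppress=True)
W=pickle.load(open('w1.pkl','rb'));T=optics.camera_model('top')
t=lambda *p:np.array(p)/4+np.array([50,175])-.375
L=(270.3,221.5);R=(286.3,221.5)
print(tri(T,t(329,316),W,L),tri(T,t(360,320),W,R))
print(plane(W,[L,R],53))
E
```

```text
(array([557.6, 228.8,  46. ]), np.float64(0.778083271684263)) (array([556.5, 215.6,  43.7]), np.float64(0.25965198796781047))
[[560.  228.9  53. ]
 [560.  215.7  53. ]]
```

>>> step_arm:
  plan:
    - [[0,0,-0.02],[0,0,0],1]
    - [[0,0,-0.045],[0,0,0],1]
    - [[0,0.0005,-0.07],[0,0,0],1]
    - [[0,0.0005,-0.095],[0,0,0],1]
    - [[0,0.0005,-0.115],[0,0,0],1]
    - [[0,0.0005,-0.13],[0,0,0],1]
    - [[0,0.0005,-0.139],[0,0,0],1]
    - [[0,0.0005,-0.142],[0,0,0],1]
  force: 50

```text
clock: 3.15
ee_pos: [575.9, 219.6, 32.0]
tool_rot: [3.142, 0.0, -0.0]
contact_force: [0.8, -0.1, -0.0]
width: 1.004
finger_force: 0.0
```

>>> step_arm:
  plan:
    - [[0,0,0],[0,0,0],0.6]
    - [[0,0,0],[0,0,0],0.4]
    - [[0,0,0],[0,0,0],0.25]
    - [[0,0,0],[0,0,0],0]
    - [[0,0,0],[0,0,0],0]
    - [[0,0,0],[0,0,0],0]
    - [[0,0,0],[0,0,0],0]
    - [[0,0,0],[0,0,0],0]
  force: 50

```text
clock: 4.15
ee_pos: [576.3, 219.8, 32.8]
tool_rot: [-3.141, -0.001, 0.0]
contact_force: [0.4, 0.8, 5.4]
width: 0.152
finger_force: 51.0
```

>>> step_arm:
  plan:
    - [[-0.005,0,0.001],[0,0,0],0]
    - [[-0.014,0,0.001],[0,0,0],0]
    - [[-0.025,0,0.001],[0,0,0],0]
    - [[-0.036,0,0.001],[0,0,0],0]
    - [[-0.047,0,0.001],[0,0,0],0]
    - [[-0.057,0,0.001],[0,0,0],0]
    - [[-0.063,0,0.001],[0,0,0],0]
    - [[-0.063,0,0.001],[0,0,0],0]

```text
clock: 5.15
ee_pos: [512.5, 219.7, 33.3]
tool_rot: [3.142, 0.0, 0.0]
contact_force: [0.2, 0.3, -2.2]
width: 0.154
finger_force: 50.2
```

```bash
python3 - <<'E'
from h import *
im=optics.camera('top')
T=optics.camera_model('top');S=optics.camera_model('scene');b=optics.camera('scene')
cv2.imwrite('pics/pull.png',np.hstack([cv2.resize(im[165:325,40:240],(400,320)),cv2.resize(b[80:240,200:400],(400,320))])[:,:,::-1])
E
```

```text
(no output)
```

View pics/pull.png

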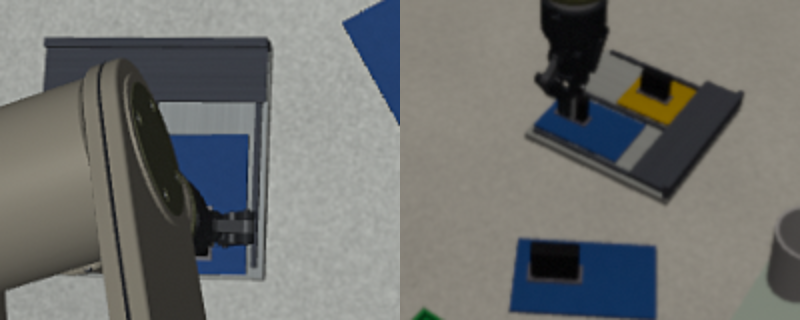

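The panel is out from under the lip: its rear edge is at row 134 against the lip at row 100 in the left crop. The yellow panel is undisturbed. Now lift and carry.

>>> step_arm:
  plan:
    - [[0,0,0.005],[0,0,0],0]
    - [[0,0,0.018],[0,0,0],0]
    - [[0,0,0.036],[0,0,0],0]
    - [[0,0,0.056],[0,0,0],0]
    - [[0,0,0.076],[0,0,0],0]
    - [[0,0,0.094],[0,0,0],0]
    - [[0,0,0.108],[0,0,0],0]
    - [[0,0,0.115],[0,0,0],0]

```text
clock: 6.25
ee_pos: [513.3, 219.8, 149.5]
tool_rot: [-3.141, -0.001, 0.0]
contact_force: [0.1, -0.8, -1.4]
width: 0.156
finger_force: 50.2
```

>>> step_arm:
  plan:
    - [[0.003,-0.01,0],[0,0,0],0]
    - [[0.008,-0.03,0],[0,0,-0.4],0]
    - [[0.014,-0.055,0],[0,0,-0.8],0]
    - [[0.02,-0.085,0],[0,0,-1.2],0]
    - [[0.027,-0.115,0],[0,0,-1.6],0]
    - [[0.034,-0.145,0],[0,0,-2],0]
    - [[0.041,-0.175,0],[0,0,-2.4],0]
    - [[0.048,-0.205,0],[0,0,-2.8],0]

```text
clock: 7.25
ee_pos: [560.3, 12.1, 147.2]
tool_rot: [3.141, 0.002, -0.05]
contact_force: [0.1, 0.5, -2.1]
width: 0.157
finger_force: 50.2
```

>>> step_arm:
  plan:
    - [[0.007,-0.03,0],[0,0,0],0]
    - [[0.014,-0.06,0],[0,0,0],0]
    - [[0.021,-0.09,0],[0,0,0],0]
    - [[0.028,-0.12,0],[0,0,0],0]
    - [[0.034,-0.15,0],[0,0,0],0]
    - [[0.039,-0.175,0],[0,0,0],0]
    - [[0.042,-0.191,0],[0,0,0],0]
    - [[0.042,-0.195,0],[0,0,0],0]

```text
clock: 8.25
ee_pos: [602.8, -181.4, 148.0]
tool_rot: [-3.141, 0.0, -0.05]
contact_force: [-0.3, 0.2, -2.0]
width: 0.152
finger_force: 50.2
```

```bash
python3 - <<'E'
from h import *
from plant import telemetry
s=telemetry.sense();print(s['clock'],s['ee_pos'],s['tool_rot'],s['contact_force'],s['width'],s['finger_force'])
W=optics.camera_model('wrist');im=optics.camera('wrist')
cv2.imwrite('pics/w2.png',im[:,:,::-1])
k=blobs(mask(im,*GREEN))
for c in k[:2]:
    P=plane(W,c.reshape(-1,2),16)[:,:2].astype(np.float32);print(cv2.minAreaRect(P),P.min(0),P.max(0))
k=blobs(mask(im,*BLUE))
for c in k[:2]:
    P=plane(W,c.reshape(-1,2),s['ee_pos'][2]-16)[:,:2].astype(np.float32);print('b',cv2.minAreaRect(P),P.min(0),P.max(0))
E
```

```text
8.25 [ 602.75688463 -181.3698991   147.97534492] [-3.14137397e+00  4.47270716e-04 -5.00540806e-02] [-0.34370429  0.20520409 -1.9663901 ] 0.15234588278717626 50.19006013870239
((706.8754272460938, -185.16236877441406), (130.33718872070312, 17.791366577148438), 87.24817657470703) [ 695.65857 -250.607  ] [ 718.1493  -120.46039]
b ((633.1821899414062, -182.37564086914062), (74.21900939941406, 112.99150848388672), 87.3942642211914) [ 575.0626  -221.69456] [ 690.98315 -143.54633]
b ((667.8650512695312, -72.96924591064453), (83.2452392578125, 52.603187561035156), 29.12441635131836) [ 619.1182  -115.34543] [716.6541  -58.29483]
```

View pics/w2.png

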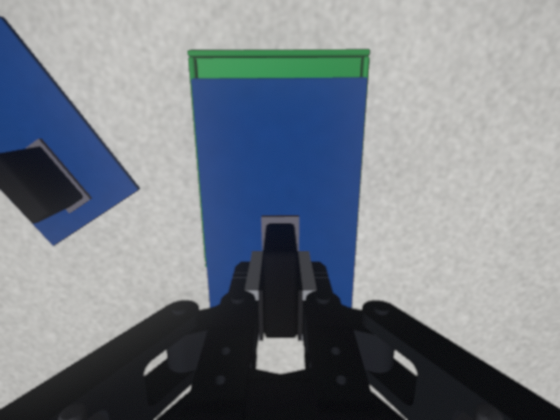

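The wrist view shows the panel over the tray. The tray's rear rim runs (190–368, 50), and the panel is centred between the side walls and parallel to them. Lowering.

>>> step_arm:
  plan:
    - [[0,0,-0.012],[0,0,0],0]
    - [[0,0,-0.034],[0,0,0],0]
    - [[0,0,-0.056],[0,0,0],0]
    - [[0,0,-0.076],[0,0,0],0]
    - [[0,0,-0.093],[0,0,0],0]
    - [[0,0,-0.106],[0,0,0],0]
    - [[0,0,-0.114],[0,0,0],0]
    - [[0,0,-0.118],[0,0,0],0]

```text
clock: 9.3
ee_pos: [603.0, -180.4, 30.0]
tool_rot: [-3.142, 0.0, -0.049]
contact_force: [-0.5, -1.0, 0.1]
width: 0.153
finger_force: 50.2
```

>>> step_arm:
  plan:
    - [[0,0,-0.0005],[0,0,0],0]
    - [[0,0,-0.001],[0,0,0],0]
    - [[0,0,-0.0015],[0,0,0],0]
    - [[0,0,-0.002],[0,0,0],0]
    - [[0,0,-0.0025],[0,0,0],0]
    - [[0,0,-0.003],[0,0,0],0]
    - [[0,0,-0.003],[0,0,0],0]
    - [[0,0,-0.003],[0,0,0],0]

```text
clock: 10.3
ee_pos: [602.9, -180.3, 27.2]
tool_rot: [-3.142, 0.0, -0.049]
contact_force: [0.0, 0.5, -1.8]
width: 0.153
finger_force: 50.2
```

>>> step_arm:
  plan:
    - [[0,0,-0.0005],[0,0,0],0]
    - [[0,0,-0.001],[0,0,0],0]
    - [[0,0,-0.001],[0,0,0],0]
    - [[0,0,-0.0015],[0,0,0],0]
    - [[0,0,-0.0015],[0,0,0],0]
    - [[0,0,-0.002],[0,0,0],0]
    - [[0,0,-0.002],[0,0,0],0]
    - [[0,0,-0.002],[0,0,0],0]

```text
clock: 11.3
ee_pos: [603.1, -180.4, 25.8]
tool_rot: [3.142, -0.0, -0.049]
contact_force: [-3.7, 1.8, 5.5]
width: 0.154
finger_force: 51.0
```

>>> step_arm:
  plan:
    - [[0,0,0],[0,0,0],0.18]
    - [[0,0,0],[0,0,0],0.25]
    - [[0,0,0],[0,0,0],0.4]
    - [[0,0,0],[0,0,0],0.5]
    - [[0,0,0],[0,0,0],0.5]
    - [[0,0,0.004],[0,0,0],0.5]
    - [[0,0,0.012],[0,0,0],0.5]
    - [[0,0,0.025],[0,0,0],0.5]

```text
clock: 12.3
ee_pos: [602.8, -180.3, 50.9]
tool_rot: [-3.141, 0.0, -0.049]
contact_force: [0.3, 0.4, -0.3]
width: 0.502
finger_force: 0.0
```

>>> step_arm:
  plan:
    - [[0,0,0.015],[0,0,0],0.5]
    - [[0,0,0.035],[0,0,0],0.5]
    - [[0,0,0.06],[0,0,0],0.5]
    - [[0,0,0.085],[0,0,0],0.5]
    - [[0,0,0.11],[0,0,0],0.5]
    - [[0,0,0.13],[0,0,0],0.5]
    - [[-0.03,0,0.145],[0,0,0],0.5]
    - [[-0.06,0,0.15],[0,0,0],0.5]

```text
clock: 13.3
ee_pos: [542.9, -180.5, 202.4]
tool_rot: [3.141, -0.002, -0.049]
contact_force: [0.5, -0.9, 1.3]
width: 0.5
finger_force: 0.0
```

```bash
python3 - <<'E'
from h import *
from plant import telemetry
s=telemetry.sense();print(s['clock'],s['ee_pos'],s['contact_force'],s['finger_force'])
W=optics.camera_model('wrist');im=optics.camera('wrist');b=optics.camera('scene')
cv2.imwrite('pics/end.png',cv2.resize(np.hstack([im,b]),(800,300))[:,:,::-1])
for c,n,h in((GREEN,'g',16),(BLUE,'b',10)):
  for k in blobs(mask(im,*c))[:1]:
    P=plane(W,k.reshape(-1,2),h)[:,:2].astype(np.float32);print(n,cv2.minAreaRect(P))
k=[x for x in blobs(mask(b,*YEL)) if abs(x[:,0,0].mean()-328)<25]
if k:print('yel',plane(optics.camera_model('scene'),[cv2.minAreaRect(k[0])[0]],17),plane(optics.camera_model('scene'),[(327.98,128.05)],17))
E
```

```text
13.3 [ 542.92071414 -180.54049379  202.3896831 ] [ 0.53659096 -0.94840738  1.29701777] 0.0
g ((621.5999145507812, -181.18698120117188), (132.3157958984375, 163.4039764404297), 87.47978973388672)
b ((652.089599609375, 17.095184326171875), (141.21560668945312, 96.7894287109375), 29.301185607910156)
yel [[585.04283585 311.46945796  17.        ]] [[584.86320852 312.23596017  17.        ]]
```

View pics/end.png

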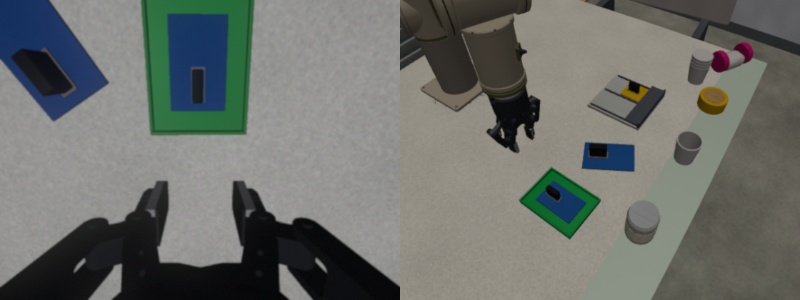

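The picture shows the blue panel flat and centred in the tray, at (198,62) on the left and (560,200) on the right. The yellow panel hasn't moved and the gripper is clear. Handing in.

```bash
python3 -c "
from plant import order
print(order.finish_job())"
```

```text
the job is handed in; nothing more can be done
None
```

The blue panel lies flat and centred in the green drying tray, the yellow panel is where it was, and the job was handed in at about 13.4 s; no verdict came back.

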